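# Tuck the cover under the slide case's lip and weight it down

## Robot

A 7-joint arm with a two-finger parallel gripper is mounted at the origin on the work surface. World frame = base frame: x ahead of the robot, y to its left, z up, the work surface at z = 0. Lengths are in m, angles in rad, forces in N, time in s.
With the tool pointing down it reaches from about 0.425 to 0.925 m from the base axis. Payload 6.8 kg.
Tool frame: the origin (TCP) lies on the front face of the gripper's body, between the roots of the fingers; the fingertips stand 73 mm ahead of it and the grasp point (between the pads) lies 54 mm ahead of it; z points along the fingers, y is the direction in which the jaws open and shut (so a half turn about z gives the same grasp; the last joint's range is limited). The gripper opens to 85 mm and grips with 20 to 120 N. Pads are 22 mm wide; open, the fingers measure 114 mm over their backs; the gripper's body (76 mm by 85 mm) begins 54 mm behind the grasp point. The pads swing forward as they close: fully open they stand 13 mm farther back than shut.
Start: joints at [1.19, 0.477, 0.022, 1.555, -0.011, 1.109, -0.083], TCP at [0.182, -0.65, 0.304] pointing down, gripper open.
Joint ranges: [-2.96, 2.96], [-0.34, 2.1], [-1.41, 1.46], [0.24, 2.44], [-1.37, 4.51], [0.17, 1.92], [-2.96, 2.96]. Speed limits (rad/s): [2.39, 2.39, 3.14, 3.14, 3.14, 3.14, 3.14].

## Interface

Orientations are given as a unit quaternion [w, x, y, z].
In Python, from station import get_obs, read_camera, hand_in, spot_in, cut_out, spot_point gives the robot as it stands. The module is installed in compiled form; this text tells all that it offers.
- The arm moves only by the tool move_arm, never from a script. Its arguments are lists of equal length, an entry for each row: "gripper": the opening, from 0 (shut) to 1 (fully open); "xyz": the shift along the tool's x, y, z in cm, a list of three; "twist": the turn about the tool's z in rad. A call has 1 to 5 rows; each row is the pose to reach, as a shift and turn from the pose commanded when the call began, along the tool's axes at that moment; what a row does not reach only later rows make up. A row lasts 1/12 s, in which the tool goes at most 41.7 mm and 7.16 degrees, less where a joint would pass 70% of its speed; a pose out of reach is approached as far as the arm can. A call with a gripper value outside its range is refused whole. The fingers move at their own pace and stop on an object; "squeeze" is the grip in N (left out, the last holds). Time passes only in rows, so rows that repeat a pose let the fingers close. It gives the time, the measured TCP pose, the force and the opening at its end, in the units of the state.
- get_obs(): the state, without advancing time (a new reading comes with each control period).
- read_camera(name): name is "scene" or "side" or "wrist"; returns a dict with "pixels" (384x512x3 uint8, red, green, blue), "fx", "fy", "cx", "cy" (pixels), "k1" (the pictures are not rectified: a ray, as slopes to the right and down, at radius r is drawn at 1 + k1 r^2 times it, then the intrinsics apply), "R" (3x3) and "t" (3): a world point X has camera coordinates R X + t. Camera axes: x right, y down, z forward; pixel columns grow to the right and rows downward; lengths in m; the calibration is good to about 2 mm. A picture is of the moment at which its call begins. There is no depth.
- hand_in(): hands the job in, once; it reports no verdict.
Trained networks look in the newest picture that a camera, given by its name, has taken for a name from the list of things; names that differ only in an ending like _2 or _b are one class to them, and where a whole thing is asked for, a point or a joint stands for the part that bears it (a point fixed in the world has none). Each returns a list of dicts, best first, with "p" (0 to 1); they miss things now and then, are a little off and sometimes report something else, mostly with a low value. They report only what shows in the picture. A call takes as long as a camera call. They do not tell look-alikes from the thing itself.
- spot_in(query, camera): "centre" ([x, y, z] in m, in world coordinates, good to about 4 mm: the middle of the surface that is visible of it).
- cut_out(query, camera): "pixels" (384x512 bool, what is visible of it).
- spot_point(query, camera): "centre" ([x, y, z] in m, in world coordinates, good to about 4 mm: a listed point, or the origin of a listed thing).
The state is a dict: "t": time; "q": joint angles; "joint_vel": joint speeds; "joint_torque": joint torques, N m; "eef_pos": TCP position; "tool_rot": TCP orientation; "contact_force": force on the tool from outside, world axes, zero at the start; "torque": the same for the moment, N m; "gripper_width": opening from 0.0 (shut) to 1.0 (fully open).
Only numpy, scipy, OpenCV 4.12 (cv2) and the standard library are available. Lean on these libraries where they do the work, as an engineer would, in place of code of your own. Each camera call takes 0.05 s, during which the arm holds its last target.

## Task

Close the slide case: tilt the loose aluminium cover plate so that its end nearer the grip bar goes under the case's overhanging lip, then level it down until the whole plate lies flat in the case's cavity. Then stand the green marble block weight upright and flat on the bare part of the cover, between the grip bar and the far wall, to keep it shut. Leave the other things on the desk where they are.

Things in the scene. Friction and masses are not known exactly. Their poses are not given: they have to be found in the camera images.
- case_floor (a point): Grey steel slide case fixed to the desk, 195 x 132 mm, full of upright slides. This point: centre of its cavity at floor level (ledges and slide tops, one level), 34 mm above the desk; z up, x along the cavity away from the lip. Cavity 175 mm in x, 116 mm in y. Rim 9 mm above the floor on the +x (10 mm thick), +y and -y (8 mm thick) sides; overhanging lip on the -x side, nearer the robot.
- case_lip (a point): Middle of the tip of the case's overhanging steel lip, on its underside: 71.5 mm from the cavity centre towards -x and 13 mm above the cavity floor. The lip is 4 mm thick and covers 16 mm of the cavity, across its whole width. From its tip to the opposite wall are 159 mm, less than the cover's length. Same axes as the case.
- cover_mid (a point): Loose cover plate, bare aluminium, 170 (x) x 110 (y) x 6 mm, about 0.36 kg; starts flat on the desk, grip bar up. This point: centre of the plate, 3 mm above its underside; z up. The -x end, nearer the bar, goes under the lip; when seated its axes agree with the case's, with 5 mm total play in x and 6 mm in y.
- cover_bar (a point): Centre of the grip bar standing upright on the cover: 25 mm from the plate's centre towards -x, 26 mm above the plate's underside. The bar is 12 mm thick in x, 60 mm long in y and rises 40 mm above the plate's top face. Same axes as the cover.
- cover_edge (a point): Middle of the cover plate's -x end edge (nearer the grip bar), half-way through the thickness: 85 mm from the plate's centre. Same axes as the cover.
- weight_mid (a point): Dark green marble block weight, 46 mm in x, 92 mm in y, 55 mm tall, about 0.6 kg, standing upright on the desk. This point is its centre, 27.5 mm above its underside; z up.
- jar: Bystander: squat opal glass ointment jar with a steel lid, 62 mm across, 48 mm tall. Origin at the centre of its underside.
- cassette: Bystander: lime plastic cassette box, 41 x 91 x 31 mm. Origin at the centre of its underside.
- rack: Bystander: open steel slide rack holding glass slides, 66 x 110 x 37 mm. Origin at the centre of its underside.
- dish: Bystander: shallow round glass dish, 90 mm across, 35 mm tall. Origin at the centre of its underside.
- pot: Bystander: white ceramic pot, 72 mm across, 85 mm tall. Origin at the centre of its underside.
- forceps: Bystander: steel forceps lying flat, 126 mm long, 6 mm high. Origin at the centre of its underside.
Things that resemble listed ones, but are neither listed nor needed, are in the scene too. There is more than one size of the part that bears weight_mid; the job needs the middle-sized.

How it is judged:
On the way, in this order (a step that is already met when the one before it is completed fails the run):
1. the cover's end nearer the bar is under the lip (by 3 mm or more) with the cover still tilted (over 0.05 rad) (x of cover_edge in the frame of case_floor between -0.09 and -0.0745 m and z of cover_edge in the frame of case_floor between 0 and 0.0115 m and y of cover_edge in the frame of case_floor between -0.01 and 0.01 m and angle between cover_mid's own z axis and vertical above 0.05 rad), for 0.1 s.
2. the cover lies level in the cavity, its end under the lip, fully down (x of cover_mid in the frame of case_floor between -0.005 and 0.005 m and y of cover_mid in the frame of case_floor between -0.006 and 0.006 m and z of cover_mid in the frame of case_floor between 0 and 0.0055 m and angle between cover_mid's own z axis and vertical below 0.025 rad and x of cover_edge in the frame of case_floor below -0.079 m), for 0.3 s.
3. the weight stands flat on the cover behind the grip bar (all of step 2 and x of weight_mid in the frame of case_floor between 0 and 0.07 m and y of weight_mid in the frame of case_floor between -0.038 and 0.038 m and z of weight_mid in the frame of case_floor between 0.0305 and 0.0365 m and angle between weight_mid's own z axis and vertical below 0.03 rad), for 0.2 s.
At the end, for the whole second after the job is handed in: Cover in the cavity within 5 mm (x), 6 mm (y) of its centre, within 2.5 mm of the floor and 0.025 rad of level, its bar end under the lip; weight upright (0.03 rad) on it (within 3 mm), its centre 0 to 70 mm from the cavity centre away from the lip, within 38 mm of the middle line (all of step 3); the robot touches nothing.
It fails at once if one of the six bystanders is moved by more than 20 mm (distance of any of jar, cassette, rack, dish, pot, forceps from where it was at the start of the episode above 0.02 m).
It also fails if it takes over 64 s, if anything falls off the work surface, if the arm or the gripper's body presses on something with over 40 N, if the wrist force passes 120 N, or if a joint passes its speed limit or range.

## Working session

There is one attempt and no reset: what is moved stays moved. The work goes in short steps, Python scripts to look and compute and a tool call to move; the robot and the scene stay as the last step left them, time stands still between calls to the robot, and variables do not carry over. Pictures are saved under pics/ and viewed, and the job is handed in when it is done.

Besides the shell and the picture viewer there is one more tool, called after "Request:" as name([rows], argument=value, ...), one row to a line, values as JSON. move_arm: Moves the arm, as the interface text tells. Its arguments: {"type":"object","properties":{"gripper":{"type":"array","items":{"type":"number"}},"xyz":{"type":"array","items":{"type":"array","items":{"type":"number"}}},"twist":{"type":"array","items":{"type":"number"}},"squeeze":{"type":"number"}},"required":["gripper","xyz","twist"]}

```bash
mkdir -p pics; ls; cat > h.py <<'E'
import numpy as np,cv2
from station import *
def snap(n,f):
    c=read_camera(n); cv2.imwrite('pics/'+f,cv2.cvtColor(c['pixels'],cv2.COLOR_RGB2BGR)); return c
E
python3 - <<'E'
from h import *
o=get_obs(); print({k:np.round(v,3) for k,v in o.items()})
for n in ['scene','side','wrist']:
    c=snap(n,n+'0.png'); print(n,np.round(-c['R'].T@c['t'],3),c['fx'],c['k1'])
    for q in ['case_floor','case_lip','cover_mid','cover_bar','cover_edge','weight_mid','jar','cassette','rack','dish','pot','forceps']:
        print(q,[(np.round(d['centre'],3).tolist(),round(d['p'],2)) for d in spot_point(q,n)])
print(get_obs()['t'])
E
```

```text
pics
{'t': np.float64(0.0), 'q': array([ 1.19 ,  0.478,  0.022,  1.556, -0.011,  1.109, -0.083]), 'joint_vel': array([-0.001, -0.001, -0.001, -0.002,  0.   ,  0.001,  0.   ]), 'joint_torque': array([ 1.0000e-03, -5.9645e+01,  1.6080e+00, -2.8120e+01,  1.2000e-02,
        9.0000e-03, -0.0000e+00]), 'eef_pos': array([ 0.182, -0.65 ,  0.303]), 'tool_rot': array([-0.001,  0.991,  0.136, -0.   ]), 'contact_force': array([-0.242, -0.338,  0.585]), 'torque': array([ 0.037, -0.083,  0.019]), 'gripper_width': np.float64(1.001)}
scene [ 0.955 -0.599  1.22 ] 367.1594840878735 -0.08947328008666362
case_floor [([0.521, -0.235, 0.033], 0.96)]
case_lip [([0.448, -0.22, 0.047], 0.63), ([0.755, -0.156, -0.0], 0.2)]
cover_mid [([0.538, 0.239, 0.003], 0.67), ([0.342, -0.247, -0.003], 0.55)]
cover_bar [([0.507, 0.236, 0.028], 0.83)]
cover_edge [([0.448, 0.22, 0.005], 0.9)]
weight_mid [([0.707, 0.402, 0.038], 0.83), ([0.518, 0.055, 0.021], 0.74), ([0.628, -0.02, 0.024], 0.59), ([0.452, 0.217, 0.003], 0.43)]
jar [([0.403, -0.029, 0.001], 0.52), ([0.537, 0.45, -0.001], 0.42)]
cassette [([0.757, -0.155, -0.
[... 372 characters left out ...]
, 0.233, 0.022], 0.87), ([0.757, -0.16, 0.002], 0.17)]
cover_edge [([0.445, 0.218, 0.009], 0.81), ([0.338, -0.244, -0.0], 0.33)]
weight_mid [([0.636, -0.022, 0.034], 0.63), ([0.52, 0.059, 0.026], 0.63), ([0.709, 0.401, 0.033], 0.58)]
jar [([0.401, -0.023, 0.001], 0.7)]
cassette [([0.758, -0.159, 0.002], 0.63)]
rack [([0.767, 0.057, -0.002], 0.85)]
dish [([0.541, 0.445, 0.0], 0.65)]
pot [([0.515, -0.476, -0.002], 0.97), ([0.509, 0.232, 0.022], 0.56)]
forceps [([0.342, -0.247, -0.002], 0.52)]
wrist [ 0.257 -0.627  0.374] 342.943530999037 -0.09133888288993827
case_floor []
case_lip []
cover_mid []
cover_bar []
cover_edge []
weight_mid []
jar []
cassette []
rack []
dish []
pot []
forceps []
1.95
```

View pics/scene0.png

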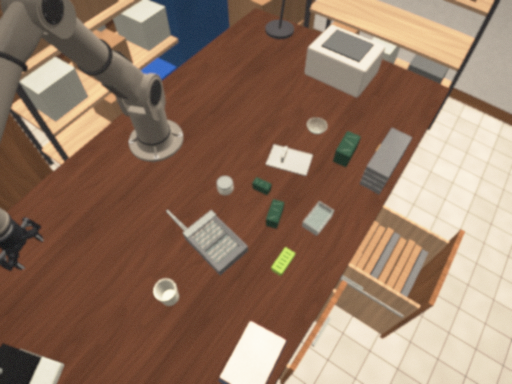

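View pics/side0.png

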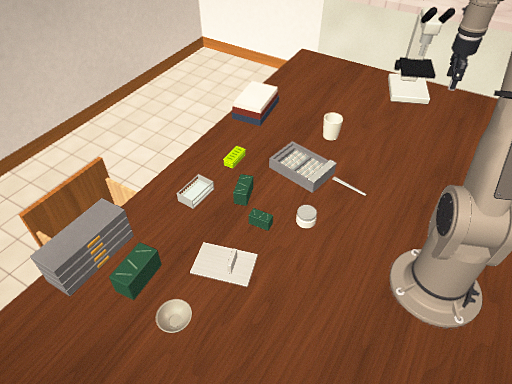

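```bash
cat >> h.py <<'E'
from scipy.optimize import minimize
def proj(c,X):
    P=np.asarray(X)@c['R'].T+c['t']; s=P[:,:2]/P[:,2:]; r2=(s**2).sum(1,keepdims=True); s=s*(1+c['k1']*r2)
    return s*[c['fx'],c['fy']]+[c['cx'],c['cy']]
def box(lx,ly,z0,z1,ox=0,oy=0):
    return np.array([[ox+a*lx/2,oy+b*ly/2,z] for a in(-1,1) for b in(-1,1) for z in(z0,z1)])
def sil(c,boxes,x,y,th,S=4):
    m=np.zeros((384*S,512*S),np.uint8); C,s=np.cos(th),np.sin(th)
    for b in boxes:
        X=b@np.array([[C,s,0],[-s,C,0],[0,0,1]])+[x,y,0]
        h=cv2.convexHull(((proj(c,X)+.5)*S).astype(np.float32)).astype(np.int32); cv2.fillConvexPoly(m,h,1)
    return cv2.resize(m.astype(np.float32),(512,384),interpolation=cv2.INTER_AREA)
def fit(cams,masks,boxes,p0):
    def f(p): 
        e=0
        for c,m in zip(cams,masks):
            e+=np.abs(sil(c,boxes,*p[:3])-m).sum()/m.sum()
        return e
    best=None
    for d in (0,.2,-.2):
        r=minimize(f,np.array(p0)+[0,0,d],method='Nelder-Mead',options=dict(initial_simplex=np.array(p0)+[0,0,d]+np.array([[0,0,0],[.008,0,0],[0,.008,0],[0,0,.12]]),xatol=1e-4,fatol=1e-4))
        if best is None or r.fun<best.fun: best=r
    return best.x,best.fun
def getmask(q,cam,near,c):
    ms=cut_out(q,cam); u=proj(c,np.array([near]))[0]
    return min(ms,key=lambda d:np.linalg.norm(np.argwhere(d['pixels']).mean(0)[::-1]-u))['pixels'].astype(np.float32)
COVER=[box(.17,.11,0,.006),box(.012,.06,.006,.046,-.025)]
CASE=[box(.195,.132,0,.043),box(.026,.132,.0,.051,-.0845)]
E
python3 - <<'E'
from h import *
cs={n:read_camera(n) for n in('scene','side')}
import pickle
D={}
def run(name,q,boxes,p0,z):
    ms=[getmask(q,n,[p0[0],p0[1],z],cs[n]) for n in cs]
    for n,m in zip(cs,ms): D[name,n]=m
    print(name,[int(m.sum()) for m in ms])
    for sub in ([0,1],[0],[1]):
        r=fit([list(cs.values())[i] for i in sub],[ms[i] for i in sub],boxes,p0); print('  ',sub,np.round(r[0],4),round(r[1],3))
run('case','case_floor',CASE,[.521,-.235,.15],.03)
run('cover','cover_mid',COVER,[.534,.239,.2],.0)
for p in ([.708,.40],[.519,.057],[.632,-.021]):
    for s,k in(('mid',1),('small',.7),('large',1.3)):
        if k==1: ms=[getmask('weight_mid',n,p+[.02],cs[n]) for n in cs]
        bb=[min((fit(list(cs.values()),ms,[box(.046*k,.092*k,0,.055*k)],p+[a]) for a in (.1,.8,-.6,1.5)),key=lambda r:r[1])]
        print(p,s,[int(m.sum()) for m in ms],np.round(bb[0][0],4),round(bb[0][1],3))
pickle.dump((cs,D),open('d.pkl','wb'))
a=cs['scene']['pixels'];b=cs['side']['pixels']
A=cv2.resize(a[165:245,230:330],(400,320),interpolation=2*1+0);B=cv2.resize(b[160:240,200:300],(400,320))
cv2.imwrite('pics/crop1.png',cv2.cvtColor(np.hstack([A,B]),cv2.COLOR_RGB2BGR))
A=cv2.resize(b[230:300,180:270],None,fx=4,fy=4);B=cv2.resize(b[130:200,260:350],None,fx=4,fy=4)
cv2.imwrite('pics/crop2.png',cv2.cvtColor(np.hstack([A,B]),cv2.COLOR_RGB2BGR))
E
```

```text
case [2203, 1993]
   [0, 1] [ 0.5208 -0.2344 -0.1873] 0.057
   [0] [ 0.5202 -0.2342 -0.1913] 0.025
   [1] [ 0.5219 -0.2355 -0.1934] 0.028
cover [923, 1912]
   [0, 1] [0.5293 0.2409 0.291 ] 0.122
   [0] [0.5281 0.2429 0.2816] 0.05
   [1] [0.5317 0.2404 0.2826] 0.046
[0.708, 0.4] mid [564, 1749] [ 0.7063  0.4092 -0.1485] 0.807
[0.708, 0.4] small [564, 1749] [ 0.7045  0.4193 -0.8179] 1.37
[0.708, 0.4] large [564, 1749] [0.7084 0.4041 0.0699] 0.116
[0.519, 0.057] mid [225, 402] [0.52   0.0582 1.0279] 1.588
[0.519, 0.057] small [225, 402] [ 0.5189  0.059  -1.4797] 0.265
[0.519, 0.057] large [225, 402] [0.5186 0.0591 0.6089] 3.188
[0.632, -0.021] mid [376, 476] [ 0.6296 -0.0188  0.3205] 0.214
[0.632, -0.021] small [376, 476] [ 0.6316 -0.0247  3.1795] 0.827
[0.632, -0.021] large [376, 476] [ 0.6314 -0.0233  0.5098] 1.363
```

View pics/crop1.png

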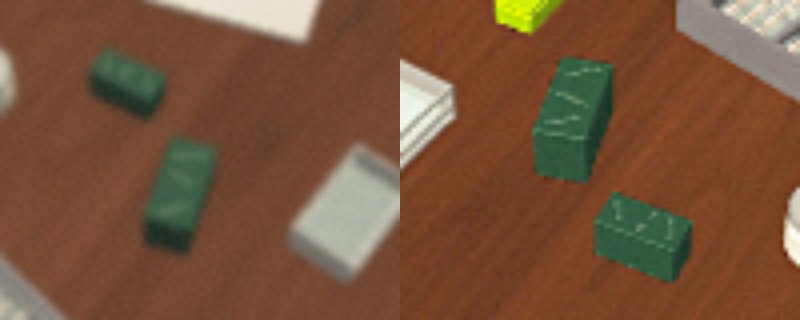

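View pics/crop2.png

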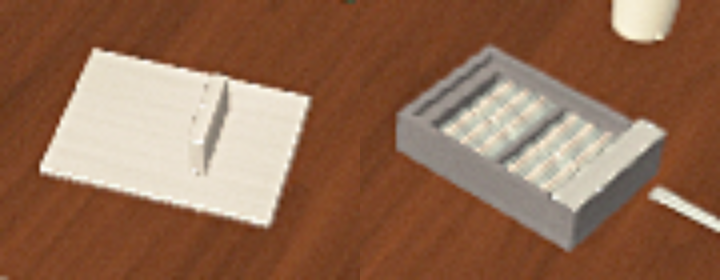

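Three green blocks show up in the scene picture, at (346,148), (262,185) and (274,213). The ×1.0 box (46×92×55) fits only the one at (274,213), at about (0.63, −0.02). The other two fit 1.3× and 0.7×, so they are the large and small look-alikes. In crop 1 the middle one is the taller, upright block. Crop 2 shows the cover with its bar toward the robot, and the case with its lip toward the robot.

```bash
cat > go.py <<'E'
import sys
from h import *
from scipy.spatial.transform import Rotation as Ro
def rot(o): 
    w=o['tool_rot']; return Ro.from_quat([w[1],w[2],w[3],w[0]]).as_matrix()
def go(x,y,z,psi=None):
    o=get_obs(); R=rot(o); d=R.T@(np.array([x,y,z])-o['eef_pos']); yaw=np.arctan2(R[1,0],R[0,0])
    print('t %.2f'%o['t'],'pos',np.round(o['eef_pos'],4),'yaw %.3f'%yaw,'shift cm',np.round(d*100,2),'twist',None if psi is None else round((yaw-psi+np.pi)%(2*np.pi)-np.pi,3),'w %.3f'%o['gripper_width'],'F',np.round(o['contact_force'],1))
if __name__=='__main__':
    a=[float(v) for v in sys.argv[1:]]; go(*a)
E
python3 go.py .5 -.35 .30 .285
```

```text
t 2.55 pos [ 0.1819 -0.65    0.3039] yaw 0.273 shift cm [ 38.72 -20.32   0.39] twist -0.012 w 1.004 F [-0.1  0.7 -0.2]
```

Request:
move_arm([
  [38.7,-20.3,4],
  [38.7,-20.3,4],
  [38.7,-20.3,4],
  [38.7,-20.3,4],
  [38.7,-20.3,4],
], gripper=[1,1,1,1,1], twist=[-0.012,-0.012,-0.012,-0.012,-0.012], squeeze=60)

```text
t: 2.97
eef_pos: [0.334, -0.5063, 0.285]
tool_rot: [0.0, 0.99, 0.142, 0.0]
contact_force: [0.0, -0.5, -0.3]
gripper_width: 0.998
```

```bash
python3 go.py .5 -.1 .26 .285
```

```text
t 2.97 pos [ 0.334  -0.5063  0.285 ] yaw 0.284 shift cm [ 27.34 -34.34   2.49] twist -0.001 w 0.998 F [ 0.  -0.5 -0.3]
```

Request:
move_arm([
  [27.3,-34.3,2],
  [27.3,-34.3,2],
  [27.3,-34.3,2],
  [27.3,-34.3,2],
  [27.3,-34.3,2],
], gripper=[1,1,1,1,1], twist=[0,0,0,0,0])

```text
t: 3.38
eef_pos: [0.4119, -0.3132, 0.2756]
tool_rot: [0.0, 0.99, 0.142, 0.0]
contact_force: [0.8, -0.1, 1.3]
gripper_width: 0.999
```

```bash
python3 go.py .506 .234 .2 .285
```

```text
t 3.38 pos [ 0.4119 -0.3132  0.2756] yaw 0.285 shift cm [ 24.39 -49.88   7.54] twist -0.0 w 0.999 F [ 0.8 -0.1  1.3]
```

Request:
move_arm([
  [24.4,-49.9,5],
  [24.4,-49.9,5],
  [24.4,-49.9,5],
  [24.4,-49.9,5],
  [24.4,-49.9,5],
], gripper=[1,1,1,1,1], twist=[0,0,0,0,0])

```text
t: 3.8
eef_pos: [0.4466, -0.1087, 0.257]
tool_rot: [0.0, 0.99, 0.142, 0.001]
contact_force: [0.9, -0.5, -0.4]
gripper_width: 0.998
```

```bash
python3 go.py .506 .234 .2 .285
```

```text
t 3.80 pos [ 0.4466 -0.1087  0.257 ] yaw 0.285 shift cm [ 15.31 -31.23   5.69] twist -0.0 w 0.998 F [ 0.9 -0.5 -0.4]
```

Request:
move_arm([
  [15.3,-31.2,3],
  [15.3,-31.2,3],
  [15.3,-31.2,3],
  [15.3,-31.2,3],
  [15.3,-31.2,3],
], gripper=[1,1,1,1,1], twist=[0,0,0,0,0])

```text
t: 4.22
eef_pos: [0.4821, 0.0959, 0.239]
tool_rot: [0.0, 0.99, 0.142, 0.0]
contact_force: [-0.1, 0.0, -0.0]
gripper_width: 1.002
```

Request:
move_arm([
  [6,-12,1],
  [6,-12,1],
  [6,-12,1],
  [6,-12,1],
  [6,-12,1],
], gripper=[1,1,1,1,1], twist=[0,0,0,0,0])

```text
t: 4.63
eef_pos: [0.5054, 0.2305, 0.2288]
tool_rot: [-0.001, 0.989, 0.145, 0.0]
contact_force: [0.0, -0.3, 0.2]
gripper_width: 1.001
```

```bash
python3 go.py .506 .234 .085 .285; python3 - <<'E'
from h import *
c=snap('wrist','w1.png')
for q in ['cover_bar','cover_mid','cover_edge']: print(q,[(np.round(d['centre'],4).tolist(),round(d['p'],2)) for d in spot_point(q,'wrist')])
m=getmask('cover_mid','wrist',[.53,.241,0],c)
print(m.sum(),fit([c],[m],COVER,[.53,.241,.285]))
E
```

```text
t 4.63 pos [0.5054 0.2305 0.2288] yaw 0.291 shift cm [ 0.14 -0.28 14.38] twist 0.006 w 1.001 F [ 0.  -0.3  0.2]
cover_bar [([0.5124, 0.2365, 0.0248], 0.85)]
cover_mid [([0.5321, 0.2438, 0.0033], 0.79)]
cover_edge [([0.4511, 0.2178, 0.0043], 0.71)]
24906.0 (array([0.53121977, 0.24219004, 0.28189435]), np.float64(0.013834517449140549))
```

View pics/w1.png

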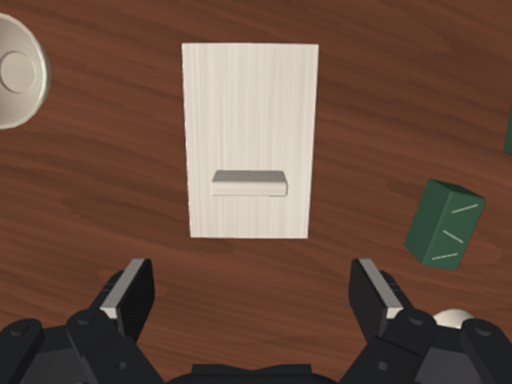

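The wrist picture shows the cover at columns 183–318, rows 43–238, with the bar at (250,184). The fit there is tight. I'll descend on the bar ends.

```bash
python3 go.py .5072 .2352 .083 .284
```

```text
t 4.88 pos [0.506  0.2239 0.2288] yaw 0.282 shift cm [ 0.43 -1.07 14.58] twist -0.002 w 0.998 F [0.1 0.2 0.7]
```

Request:
move_arm([
  [0.4,-1.1,3],
  [0.4,-1.1,7],
  [0.4,-1.1,11],
  [0.4,-1.1,13.5],
  [0.4,-1.1,14.6],
], gripper=[1,1,1,1,1], twist=[0,0,0,0,0])

```text
t: 5.3
eef_pos: [0.505, 0.2348, 0.0795]
tool_rot: [0.001, 0.99, 0.141, -0.003]
contact_force: [-0.5, -1.0, 1.8]
gripper_width: 0.998
```

Request:
move_arm([
  [0,0,0],
  [0,0,0],
  [0,0,0],
  [0,0,0],
  [0,0,0],
], gripper=[1,0.8,0,0,0], twist=[0,0,0,0,0])

```text
t: 5.72
eef_pos: [0.5082, 0.2373, 0.0853]
tool_rot: [0.0, 0.99, 0.141, 0.002]
contact_force: [-0.6, -2.9, 4.7]
gripper_width: 0.69
```

```bash
python3 go.py .5072 .2352 .083 .284
```

```text
t 5.72 pos [0.5082 0.2373 0.0853] yaw 0.283 shift cm [-0.15  0.17  0.23] twist -0.001 w 0.690 F [-0.6 -2.9  4.7]
```

Request:
move_arm([
  [0,0,0],
  [0,0,0],
  [0,0,-1],
  [0,0,-4],
  [0,0,-7],
], gripper=[0,0,0,0,0], twist=[0,0,0,0,0])

```text
t: 6.13
eef_pos: [0.5055, 0.2373, 0.1538]
tool_rot: [0.0, 0.99, 0.142, -0.001]
contact_force: [1.1, 0.7, -4.0]
gripper_width: 0.688
```

Request:
move_arm([
  [0,0,-2],
  [0,0,-4],
  [0,0,-5],
  [0,0,-5],
  [0,0,-5],
], gripper=[0,0,0,0,0], twist=[0,0,0,0,0])

```text
t: 6.55
eef_pos: [0.5065, 0.2376, 0.2032]
tool_rot: [-0.0, 0.99, 0.142, 0.0]
contact_force: [-0.1, -0.6, -3.5]
gripper_width: 0.687
```

```bash
python3 go.py .5072 .2352 .083 .284; python3 - <<'E'
from h import *
snap('side','s2.png');snap('wrist','w2.png')
a=cv2.imread('pics/s2.png')[150:330,130:330];b=cv2.imread('pics/w2.png')
cv2.imwrite('pics/c2.png',np.hstack([cv2.resize(a,(427,384)),b[:,70:440]]))
E
```

```text
t 6.55 pos [0.5065 0.2376 0.2032] yaw 0.285 shift cm [-1.000e-02  2.500e-01  1.202e+01] twist 0.001 w 0.687 F [-0.1 -0.6 -3.5]
```

View pics/c2.png

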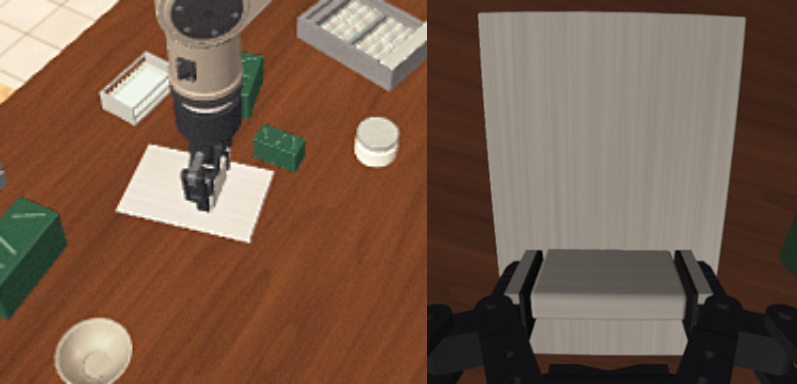

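```bash
cat >> h.py <<'E'
from scipy.spatial.transform import Rotation as Ro
def trot():
    o=get_obs(); w=o['tool_rot']; return Ro.from_quat([w[1],w[2],w[3],w[0]]).as_matrix(),o['eef_pos']
def cover_in_hand(rowlim=245,p0=(0,0,.083,0.)):
    """params: bar offset x,y in hand-yaw frame, height of TCP above plate underside, pitch(+ = +x end up), yaw offset"""
    c=read_camera('wrist'); R,p=trot(); yaw=np.arctan2(R[1,0],R[0,0])
    ms=cut_out('cover_mid','wrist'); m=max(ms,key=lambda d:d['pixels'].sum())['pixels'].astype(np.float32)
    m[rowlim:]=0
    def boxes(q):
        Rb=Ro.from_euler('zy',[yaw+q[4],-q[3]]).as_matrix()
        # pivot at bar centre
        return [ (b-[-.025,0,.026])@Rb.T + (p+Ro.from_euler('z',yaw).as_matrix()@np.array([q[0],q[1],-q[2]+.026])) for b in COVER]
    def f(q):
        s=np.zeros((384,512),np.float32)
        for b in boxes(q):
            S=2;mm=np.zeros((384*S,512*S),np.uint8)
            cv2.fillConvexPoly(mm,cv2.convexHull(((proj(c,b)+.5)*S).astype(np.float32)).astype(np.int32),1)
            s=np.maximum(s,cv2.resize(mm.astype(np.float32),(512,384),interpolation=cv2.INTER_AREA))
        s[rowlim:]=0
        return np.abs(s-m).sum()/m.sum()
    best=None
    for t0 in (0,.15,-.15):
        q0=np.array([p0[0],p0[1],p0[2],t0,0.]); sx=np.vstack([q0,q0+np.diag([.005,.005,.01,.08,.03])])
        r=minimize(f,q0,method='Nelder-Mead',options=dict(initial_simplex=sx,xatol=2e-4,fatol=1e-4,maxiter=500))
        if best is None or r.fun<best.fun: best=r
    return best.x,best.fun,yaw,p
E
python3 - <<'E'
from h import *
q,f,y,p=cover_in_hand(); print(np.round(q,4),round(f,4),y,p)
c=read_camera('side');print([(np.round(d['centre'],3),d['p']) for d in spot_point('cover_edge','side')+spot_point('cover_mid','side')])
E
```

```text
[-0.0004  0.0008  0.0818 -0.043  -0.0136] 0.0093 0.2848747661810148 [0.50573666 0.23714361 0.2014074 ]
[(array([0.443, 0.22 , 0.122]), 0.59), (array([0.524, 0.243, 0.12 ]), 0.74)]
```

```bash
python3 go.py .521 -.235 .17 -.192
```

```text
t 6.90 pos [0.5062 0.2375 0.2019] yaw 0.285 shift cm [-11.86  45.76   3.22] twist 0.477 w 0.691 F [-0.8  0.3 -4.1]
```

Request:
move_arm([
  [-0.5,2,0],
  [-1.4,5.5,0],
  [-2.4,9.2,0],
  [-3.4,13,0],
  [-4.4,17,0],
], gripper=[0,0,0,0,0], twist=[0.05,0.15,0.25,0.36,0.477], squeeze=70)

```text
t: 7.32
eef_pos: [0.5117, 0.0611, 0.2026]
tool_rot: [-0.0, 0.995, -0.098, -0.0]
contact_force: [2.1, -0.9, -3.0]
gripper_width: 0.689
```

```bash
python3 go.py .521 -.235 .17 -.192
```

```text
t 7.32 pos [0.5117 0.0611 0.2026] yaw -0.196 shift cm [ 6.68 28.86  3.25] twist -0.004 w 0.689 F [ 2.1 -0.9 -3. ]
```

Request:
move_arm([
  [0.9,4,0],
  [1.8,8,0],
  [2.8,12,0],
  [3.7,16,0],
  [4.6,20,0],
], gripper=[0,0,0,0,0], twist=[0,0,0,0,0])

```text
t: 7.73
eef_pos: [0.5188, -0.1448, 0.2026]
tool_rot: [-0.0, 0.995, -0.096, -0.0]
contact_force: [1.3, 0.6, -4.2]
gripper_width: 0.687
```

Request:
move_arm([
  [0.9,3.8,0.8],
  [1.6,6.5,1.5],
  [2.0,8.0,2],
  [2.1,8.6,2.2],
  [2.1,8.6,2.2],
], gripper=[0,0,0,0,0], twist=[0,0,0,0,0])

```text
t: 8.15
eef_pos: [0.5225, -0.2327, 0.1799]
tool_rot: [0.0, 0.995, -0.097, -0.001]
contact_force: [-0.8, 0.1, -5.1]
gripper_width: 0.686
```

```bash
python3 go.py .521 -.235 .16 -.192;python3 - <<'E'
from h import *
for i in range(2):
    q,f,y,p=cover_in_hand(); print(np.round(q,4),round(f,4),y,p)
snap('side','s3.png');snap('scene','s3b.png');snap('wrist','w3.png')
a=cv2.imread('pics/s3.png')[110:220,240:390];b=cv2.imread('pics/s3b.png')[180:300,150:300]
cv2.imwrite('pics/c3.png',np.hstack([cv2.resize(a,(450,330)),cv2.resize(b,(330,330))]))
E
```

```text
t 8.15 pos [ 0.5225 -0.2327  0.1799] yaw -0.195 shift cm [-0.1   0.25  1.99] twist -0.003 w 0.686 F [-0.8  0.1 -5.1]
[-0.0004 -0.0008  0.0805 -0.0627 -0.0067] 0.011 -0.19249842805327919 [ 0.5230249  -0.23078727  0.18031468]
[-0.0015  0.0013  0.0828 -0.0289 -0.0176] 0.0088 -0.18954994806737685 [ 0.52368491 -0.22917841  0.1809551 ]
```

View pics/c3.png

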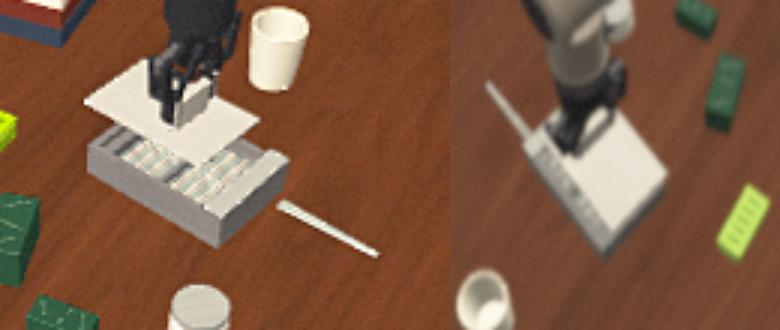

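View pics/w3.png

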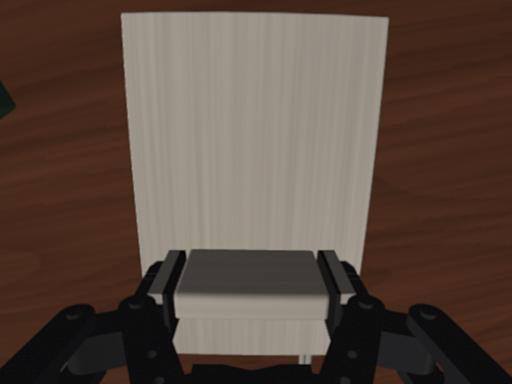

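```bash
python3 go.py .521 -.235 .137 -.185
```

```text
t 8.50 pos [ 0.5237 -0.23    0.1812] yaw -0.190 shift cm [-0.17  0.54  4.42] twist -0.005 w 0.687 F [ 0.1  0.9 -3.8]
```

Request:
move_arm([
  [-0.1,0.3,1.2],
  [-0.2,0.5,2.6],
  [-0.2,0.5,3.8],
  [-0.2,0.5,4.4],
  [-0.2,0.5,4.4],
], gripper=[0,0,0,0,0], twist=[-0.005,-0.005,-0.005,-0.005,-0.005])

```text
t: 8.92
eef_pos: [0.5192, -0.2353, 0.1347]
tool_rot: [-0.001, 0.996, -0.093, -0.002]
contact_force: [-0.6, 0.6, -4.0]
gripper_width: 0.692
```

Request:
move_arm([
  [0,0,0],
  [0,0,0],
  [0,0,0],
], gripper=[0,0,0], twist=[0,0,0])

```text
t: 9.17
eef_pos: [0.5209, -0.236, 0.1375]
tool_rot: [0.0, 0.996, -0.093, 0.001]
contact_force: [-0.0, -0.4, -3.2]
gripper_width: 0.69
```

```bash
python3 go.py .521 -.235 .137 -.185;python3 - <<'E'
from h import *
q,f,y,p=cover_in_hand(); print(np.round(q,4),round(f,4),y,p)
snap('side','s3.png');snap('scene','s3b.png');snap('wrist','w3.png')
a=cv2.imread('pics/s3.png')[120:200,250:350];b=cv2.imread('pics/s3b.png')[195:275,170:260]
cv2.imwrite('pics/c3.png',np.hstack([cv2.resize(a,(425,340)),cv2.resize(b,(375,340))]))
E
```

```text
t 9.17 pos [ 0.5209 -0.236   0.1375] yaw -0.187 shift cm [-0.   -0.1   0.05] twist -0.002 w 0.690 F [-0.  -0.4 -3.2]
[-0.0002  0.002   0.0809 -0.0522 -0.0162] 0.0084 -0.18717690961588282 [ 0.52077505 -0.23599376  0.13746203]
```

View pics/c3.png

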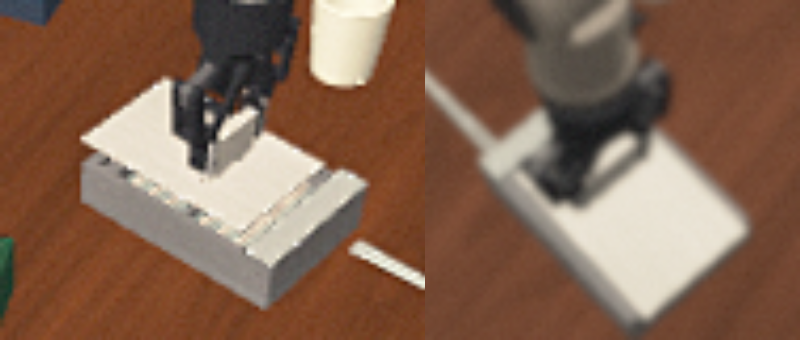

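View pics/w3.png

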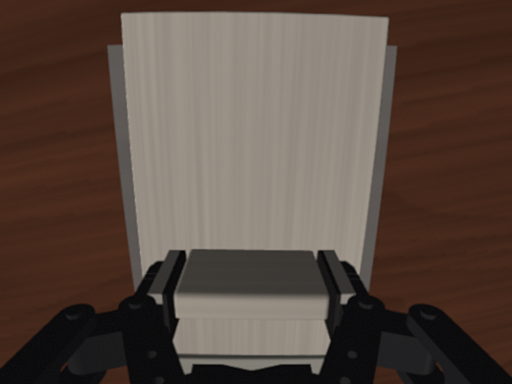

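```bash
python3 - <<'E'
import cv2,numpy as np
g=cv2.imread('pics/w3.png').astype(int)
for r in (50,80,110,140,170,200,230):
    d=g[r-2:r+3].mean((0,2)); print(r,'L',np.round(d[100:145]).astype(int).tolist(),'\n  R',np.round(d[355:402]).astype(int).tolist())
E
```

```text
50 L [41, 40, 40, 40, 41, 40, 42, 61, 85, 90, 89, 89, 89, 89, 89, 89, 90, 89, 90, 89, 90, 89, 98, 127, 144, 145, 142, 142, 143, 143, 142, 140, 140, 142, 143, 141, 140, 142, 144, 146, 147, 147, 145, 143, 142] 
  R [135, 134, 134, 135, 135, 135, 135, 136, 137, 138, 139, 140, 140, 137, 136, 136, 136, 136, 136, 137, 137, 136, 137, 138, 139, 141, 141, 141, 141, 135, 111, 89, 87, 89, 89, 89, 89, 90, 89, 90, 88, 72, 49, 38, 38, 39, 38]
80 L [46, 46, 46, 47, 47, 47, 47, 46, 46, 53, 74, 89, 91, 91, 90, 90, 90, 90, 90, 90, 91, 90, 90, 90, 100, 126, 145, 144, 142, 141, 142, 142, 141, 140, 140, 142, 142, 141, 139, 141, 145, 146, 147, 146, 144] 
  R [134, 135, 135, 135, 136, 137, 138, 140, 141, 142, 140, 138, 137, 136, 137, 137, 137, 137, 137, 137, 138, 140, 141, 142, 142, 142, 137, 116, 94, 88, 90, 90, 90, 90, 90, 90, 90, 90, 79, 55, 40, 39, 39, 39, 40, 40, 40]
110 L [45, 44, 44, 44, 45, 44, 44, 44, 44, 45, 43, 43, 53, 73, 87, 89, 89, 88, 88, 88, 88, 88, 88, 88, 87, 86, 92, 121, 144, 145, 142, 141, 142, 141, 141, 140, 141, 141, 142, 140, 140, 142, 144, 145, 146] 
  R [136, 137, 138, 139, 140, 14
[... 1123 characters left out ...]
 87, 86, 86, 86, 86, 86, 86, 85, 84, 104, 143, 146, 141, 140, 141, 142, 142, 141, 142, 141] 
  R [143, 143, 143, 142, 143, 143, 143, 142, 141, 143, 145, 147, 146, 134, 106, 88, 86, 87, 87, 87, 87, 87, 87, 88, 87, 75, 49, 39, 41, 41, 41, 41, 41, 41, 41, 41, 40, 40, 40, 41, 40, 40, 41, 40, 40, 40, 41]
230 L [47, 47, 47, 47, 47, 47, 48, 48, 48, 48, 48, 48, 48, 48, 49, 48, 49, 48, 48, 49, 48, 48, 49, 48, 48, 51, 66, 81, 86, 86, 86, 86, 86, 86, 86, 85, 83, 102, 140, 143, 140, 140, 141, 143, 143] 
  R [146, 146, 145, 144, 142, 143, 146, 148, 148, 141, 115, 91, 86, 87, 87, 88, 87, 87, 87, 88, 88, 80, 56, 45, 45, 45, 46, 46, 45, 46, 46, 45, 46, 46, 46, 45, 45, 46, 45, 45, 46, 45, 45, 45, 45, 45, 46]
```

Request:
move_arm([
  [0,0,0.4],
  [0,0,0.8],
  [0,0,1.1],
  [0,0,1.4],
  [0,0,1.6],
], gripper=[0,0,0,0,0], twist=[-0.01,-0.01,-0.01,-0.01,-0.01], squeeze=50)

```text
t: 9.83
eef_pos: [0.5191, -0.2358, 0.1226]
tool_rot: [0.0, 0.996, -0.089, -0.002]
contact_force: [-19.3, 6.4, 46.8]
gripper_width: 0.686
```

Request:
move_arm([
  [0,0,0.2],
  [0,0,0.4],
  [0,0,0.4],
], gripper=[0,0,0], twist=[0,0,0])

```text
t: 10.08
eef_pos: [0.5192, -0.2358, 0.1225]
tool_rot: [0.001, 0.996, -0.089, -0.001]
contact_force: [-27.2, 9.1, 63.2]
gripper_width: 0.684
```

```bash
python3 go.py .521 -.235 .117 -.175;python3 - <<'E'
from h import *
q,f,y,p=cover_in_hand(); print(np.round(q,4),round(f,4),y,p)
snap('side','s4.png');snap('wrist','w4.png')
a=cv2.imread('pics/s4.png')[120:200,250:350];b=cv2.imread('pics/w4.png')
cv2.imwrite('pics/c4.png',np.hstack([cv2.resize(a,(425,384)),b[:,70:440]]))
E
```

```text
t 10.08 pos [ 0.5192 -0.2358  0.1225] yaw -0.178 shift cm [ 0.17 -0.11  0.55] twist -0.003 w 0.684 F [-27.2   9.1  63.2]
[-0.0009  0.0009  0.0825  0.0367 -0.0119] 0.0092 -0.17802308296319574 [ 0.51914299 -0.2357376   0.1225333 ]
```

View pics/c4.png

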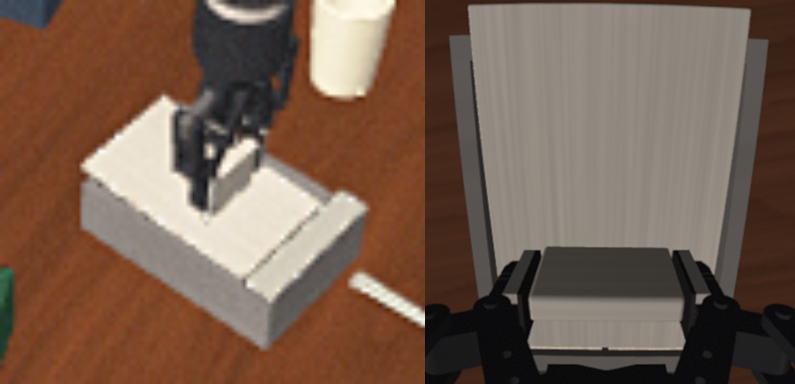

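```bash
python3 - <<'E'
import cv2,numpy as np
b=cv2.imread('pics/w4.png')
b=np.clip(b.astype(float)*1.5,0,255).astype(np.uint8)
a=cv2.resize(b[0:300,85:185],None,fx=4,fy=2,interpolation=2); c=cv2.resize(b[0:300,280:380],None,fx=4,fy=2,interpolation=2)
cv2.imwrite('pics/c5.png',np.hstack([a,c]))
E
```

View pics/c5.png

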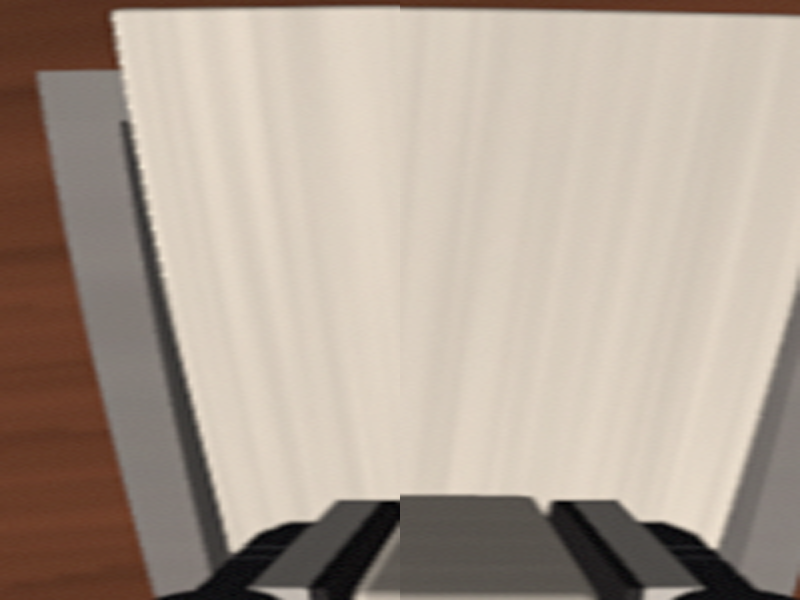

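```bash
python3 - <<'E'
import cv2,numpy as np
b=cv2.imread('pics/w4.png')
b=np.clip(b.astype(float)*1.6,0,255).astype(np.uint8)
c=cv2.resize(b[0:300,310:410],None,fx=4,fy=2,interpolation=2)
d=cv2.resize(b[330:375,120:320],None,fx=2,fy=4,interpolation=2)
d=np.vstack([d,np.zeros((600-d.shape[0],400,3),np.uint8)])
cv2.imwrite('pics/c6.png',np.hstack([c,d]))
E
```

```text
(no output)
```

View pics/c6.png

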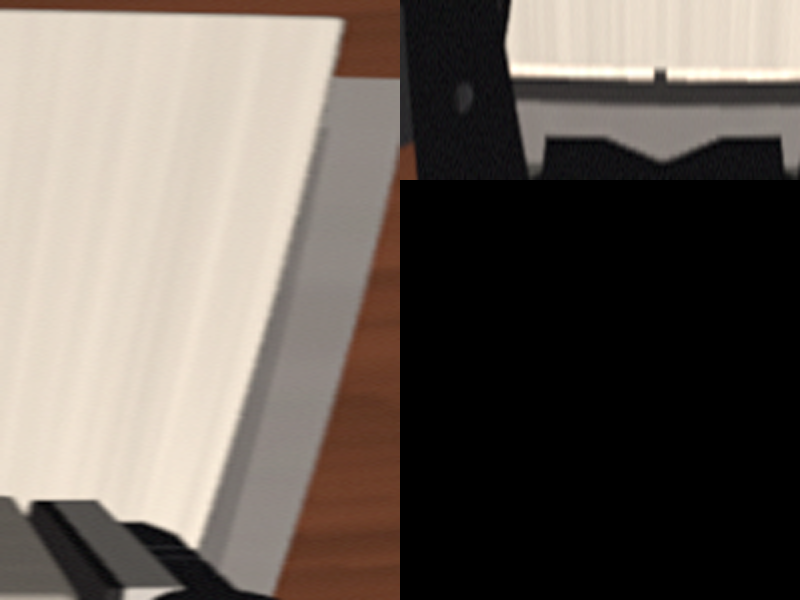

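The plate's end is inside the side rims on both sides and pressing on the floor, with the plate tilted. I'll ease the force and slide toward the lip.

Request:
move_arm([
  [0,0,-0.3],
  [-0.3,0,-0.3],
  [-0.6,0,-0.3],
  [-0.8,0,-0.3],
], gripper=[0,0,0,0], twist=[0,0,0,0])

```text
t: 10.62
eef_pos: [0.5172, -0.2354, 0.1228]
tool_rot: [0.001, 0.996, -0.088, 0.006]
contact_force: [7.6, -1.5, 6.8]
gripper_width: 0.687
```

```bash
python3 go.py .521 -.235 .117 -.175;python3 - <<'E'
from h import *
q,f,y,p=cover_in_hand(); print(np.round(q,4),round(f,4),y,p)
E
```

```text
t 10.62 pos [ 0.5172 -0.2354  0.1228] yaw -0.177 shift cm [ 0.36 -0.11  0.59] twist -0.002 w 0.687 F [ 7.6 -1.5  6.8]
[-0.0003  0.0007  0.0829  0.0548 -0.0084] 0.0105 -0.17695213888496947 [ 0.51701894 -0.23543311  0.12280679]
```

Request:
move_arm([
  [-0.3,0,0],
  [-0.6,0,0],
  [-0.9,0,0],
  [-1.1,0,0],
  [-1.1,0,0],
], gripper=[0,0,0,0,0], twist=[0,0,0,0,0])

```text
t: 11.13
eef_pos: [0.5063, -0.2335, 0.1226]
tool_rot: [0.001, 0.996, -0.088, 0.006]
contact_force: [5.3, -1.0, 7.8]
gripper_width: 0.686
```

```bash
python3 go.py .521 -.235 .117 -.175;python3 - <<'E'
from h import *
q,f,y,p=cover_in_hand(); print(np.round(q,4),round(f,4),y,p)
snap('side','s7.png');snap('wrist','w7.png')
a=cv2.imread('pics/s7.png')[120:200,250:350];b=cv2.imread('pics/w7.png')
cv2.imwrite('pics/c7.png',np.hstack([cv2.resize(a,(425,384)),b[:,70:440]]))
E
```

```text
t 11.13 pos [ 0.5063 -0.2335  0.1226] yaw -0.177 shift cm [ 1.47 -0.11  0.57] twist -0.002 w 0.686 F [ 5.3 -1.   7.8]
[-0.0004  0.0009  0.0821  0.0347 -0.0124] 0.0089 -0.17693460753128298 [ 0.50632525 -0.2335015   0.12256454]
```

View pics/c7.png

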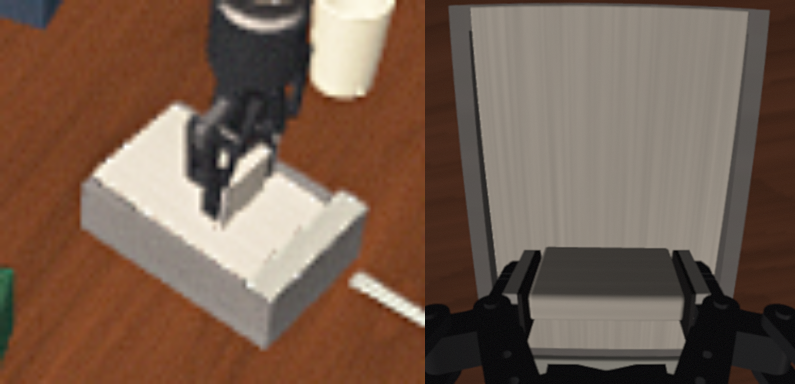

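Request:
move_arm([
  [-0.2,0,0],
  [-0.4,0,0],
  [-0.5,0,0],
  [-0.5,0,0],
  [-0.5,0,0],
], gripper=[0,0,0,0,0], twist=[0,0,0,0,0])

```text
t: 11.75
eef_pos: [0.5015, -0.2326, 0.1225]
tool_rot: [0.001, 0.996, -0.088, 0.006]
contact_force: [5.7, -1.1, 8.0]
gripper_width: 0.688
```

```bash
python3 go.py .521 -.235 .117 -.175;python3 - <<'E'
from h import *
q,f,y,p=cover_in_hand(); print(np.round(q,4),round(f,4),y,p)
for n in('side',): print([(np.round(d['centre'],4),d['p']) for k in('case_lip','cover_edge','cover_mid','case_floor') for d in spot_point(k,n)[:1]])
snap('side','s8.png');snap('wrist','w8.png')
a=cv2.imread('pics/s8.png')[120:200,250:350];b=cv2.imread('pics/w8.png')
cv2.imwrite('pics/c8.png',np.hstack([cv2.resize(a,(425,384)),b[:,70:440]]))
E
```

```text
t 11.75 pos [ 0.5015 -0.2326  0.1225] yaw -0.177 shift cm [ 1.95 -0.11  0.57] twist -0.002 w 0.688 F [ 5.7 -1.1  8. ]
[-0.0004  0.0004  0.0834  0.0371 -0.0056] 0.0109 -0.17676325041056545 [ 0.50152248 -0.2326156   0.12245524]
[(array([ 0.4479, -0.2268,  0.0501]), 0.75), (array([ 0.4432, -0.2208,  0.0392]), 0.76), (array([ 0.5297, -0.2407,  0.0435]), 0.8), (array([ 0.5209, -0.2325,  0.0289]), 0.83)]
```

View pics/c8.png

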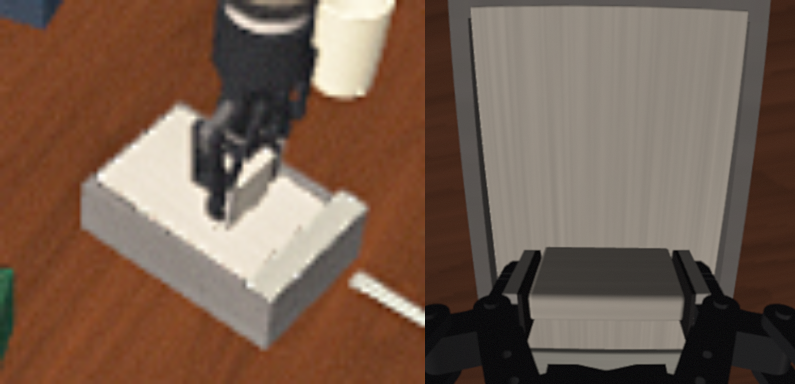

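Request:
move_arm([
  [0,0,-0.3],
  [0,0,-0.6],
  [0,0,-0.9],
  [0,0,-1.1],
  [0,0,-1.2],
], gripper=[0,0,0,0,0], twist=[0,0,0,0,0], squeeze=60)

```text
t: 12.57
eef_pos: [0.4947, -0.2313, 0.13]
tool_rot: [-0.0, 0.996, -0.088, -0.002]
contact_force: [0.2, -0.6, -25.5]
gripper_width: 0.689
```

```bash
python3 go.py .521 -.235 .117 -.175;python3 - <<'E'
from h import *
q,f,y,p=cover_in_hand(); print(np.round(q,4),round(f,4),y,p)
snap('side','s9.png');snap('wrist','w9.png')
a=cv2.imread('pics/s9.png')[120:200,250:350];b=cv2.imread('pics/w9.png')
cv2.imwrite('pics/c9.png',np.hstack([cv2.resize(a,(425,384)),b[:,70:440]]))
E
```

```text
t 12.57 pos [ 0.4947 -0.2313  0.13  ] yaw -0.177 shift cm [ 2.66 -0.09  1.29] twist -0.002 w 0.689 F [  0.2  -0.6 -25.5]
[ 0.0018  0.001   0.0824  0.0509 -0.0113] 0.0147 -0.17727967442219908 [ 0.49474755 -0.23128561  0.12992074]
```

View pics/c9.png

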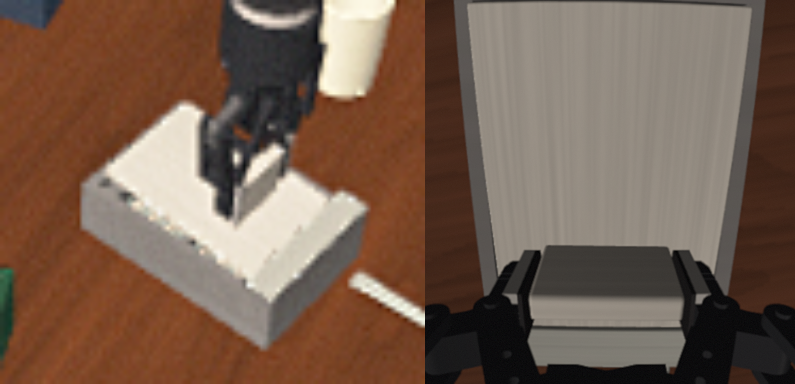

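Step 1's state holds: the −x end is pinned under the lip (25 N pull), and the geometry puts the tilt at ≥0.08 rad. Now I'll level it down.

Request:
move_arm([
  [0.1,0,0.4],
  [0.1,0,0.8],
  [0.1,0,1.1],
  [0.1,0,1.4],
  [0.1,0,1.6],
], gripper=[0,0,0,0,0], twist=[0,0,0,0,0], squeeze=40)

```text
t: 13.18
eef_pos: [0.4994, -0.2322, 0.1221]
tool_rot: [0.001, 0.996, -0.089, 0.001]
contact_force: [-24.7, 10.6, 76.7]
gripper_width: 0.686
```

```bash
python3 go.py .521 -.235 .117 -.175;python3 - <<'E'
from h import *
q,f,y,p=cover_in_hand(); print(np.round(q,4),round(f,4),y,p)
snap('side','s10.png');snap('wrist','w10.png')
a=cv2.imread('pics/s10.png')[120:200,250:350];b=cv2.imread('pics/w10.png')
cv2.imwrite('pics/c10.png',np.hstack([cv2.resize(a,(425,384)),b[:,70:440]]))
E
```

```text
t 13.18 pos [ 0.4994 -0.2322  0.1221] yaw -0.178 shift cm [ 2.17 -0.1   0.52] twist -0.003 w 0.686 F [-24.7  10.6  76.7]
[-0.0004  0.0006  0.0821  0.021  -0.0066] 0.0092 -0.17762586667348898 [ 0.49939893 -0.23213755  0.12227111]
```

View pics/c10.png

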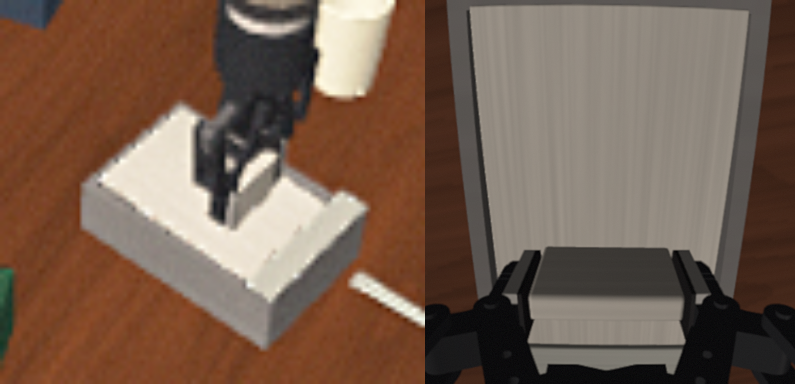

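Request:
move_arm([
  [0,0,-0.5],
  [-0.3,0,-0.7],
  [-0.6,0,-0.7],
  [-0.8,0,-0.7],
  [-0.8,0,-0.7],
], gripper=[0,0,0,0,0], twist=[0,0,0,0,0])

```text
t: 13.8
eef_pos: [0.493, -0.2311, 0.1242]
tool_rot: [0.001, 0.996, -0.088, 0.004]
contact_force: [6.6, -1.8, 0.3]
gripper_width: 0.686
```

```bash
python3 go.py .4955 -.2315 .117 -.175;python3 - <<'E'
from h import *
q,f,y,p=cover_in_hand(); print(np.round(q,4),round(f,4),y,p)
snap('wrist','w11.png')
E
```

```text
t 13.80 pos [ 0.493  -0.2311  0.1242] yaw -0.177 shift cm [ 0.25 -0.    0.73] twist -0.002 w 0.686 F [ 6.6 -1.8  0.3]
[-0.      0.0012  0.0815  0.0217 -0.0144] 0.0088 -0.17672827585878173 [ 0.49304261 -0.23109472  0.12414319]
```

View pics/w11.png

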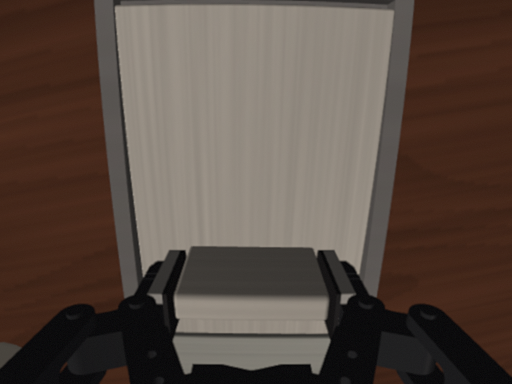

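Request:
move_arm([
  [0.2,0,0],
  [0.2,0,0.2],
  [0.2,0,0.4],
  [0.2,0,0.5],
  [0.2,0,0.5],
], gripper=[0,0,0,0,0], twist=[0,0,0,0,0])

```text
t: 14.37
eef_pos: [0.495, -0.2314, 0.1195]
tool_rot: [0.001, 0.996, -0.088, 0.004]
contact_force: [8.0, -0.2, 7.1]
gripper_width: 0.687
```

```bash
python3 go.py .4955 -.2315 .117 -.175;python3 - <<'E'
from h import *
q,f,y,p=cover_in_hand(); print(np.round(q,4),round(f,4),y,p)
snap('wrist','w12.png')
E
```

```text
t 14.37 pos [ 0.495  -0.2314  0.1195] yaw -0.177 shift cm [ 0.04 -0.    0.25] twist -0.002 w 0.687 F [ 8.  -0.2  7.1]
[-0.0016  0.0012  0.0838  0.0028 -0.0101] 0.01 -0.17718945944420292 [ 0.49500893 -0.23143275  0.11944615]
```

View pics/w12.png

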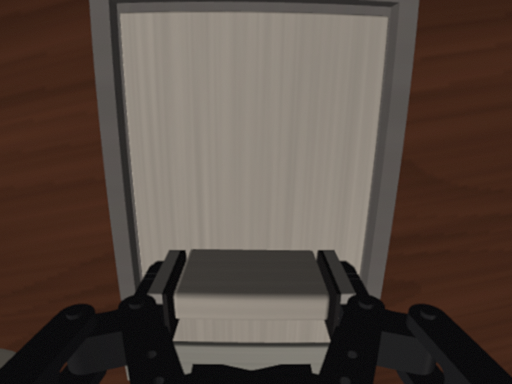

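The wrist picture shows the plate inside all the rims, with dark gaps along the top and both sides. I'll release.

Request:
move_arm([
  [0,0,0],
  [0,0,0],
  [0,0,0],
  [0,0,-1],
  [0,0,-3],
], gripper=[0.85,0.85,0.85,0.85,0.85], twist=[0,0,0,0,0])

```text
t: 14.93
eef_pos: [0.4897, -0.2301, 0.1462]
tool_rot: [-0.001, 0.996, -0.088, -0.003]
contact_force: [0.0, -0.2, 0.9]
gripper_width: 0.847
```

Request:
move_arm([
  [0,0,-3],
  [0,0,-6],
  [0,0,-9],
  [0,0,-10],
  [0,0,-10],
], gripper=[0.85,0.85,0.85,0.85,0.85], twist=[0,0,0,0,0])

```text
t: 15.35
eef_pos: [0.4928, -0.2313, 0.2511]
tool_rot: [0.001, 0.996, -0.089, 0.003]
contact_force: [0.5, -0.0, -0.5]
gripper_width: 0.847
```

```bash
python3 go.py .6296 -.019 .2 0; python3 - <<'E'
from h import *
snap('side','s13.png');snap('wrist','w13.png')
a=cv2.imread('pics/s13.png')[120:200,250:350];b=cv2.imread('pics/w13.png')
cv2.imwrite('pics/c13.png',np.hstack([cv2.resize(a,(425,384)),b[:,70:440]]))
E
```

```text
t 15.35 pos [ 0.4928 -0.2313  0.2511] yaw -0.178 shift cm [  9.68 -23.32   5.14] twist -0.178 w 0.847 F [ 0.5 -0.  -0.5]
```

View pics/c13.png

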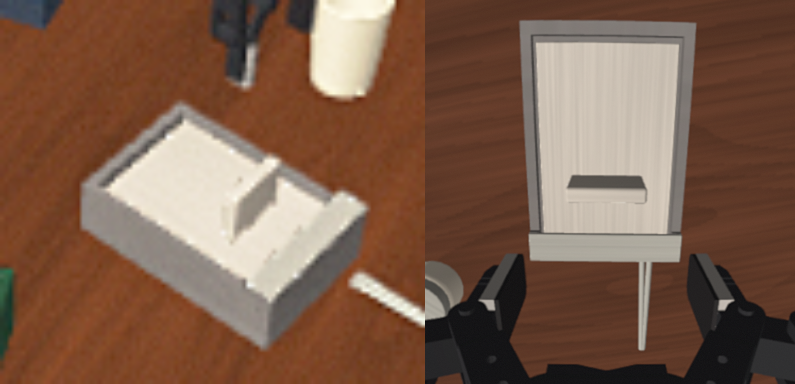

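```bash
python3 - <<'E'
from h import *
o=get_obs();print(np.round(o['q'],2))
c=read_camera('wrist'); m=getmask('case_floor','wrist',[.521,-.235,.03],c); print(m.sum(),max(p['p'] for p in cut_out('case_floor','wrist')))
print('case',fit([c],[m],CASE,[.521,-.235,-.19]))
m2=getmask('cover_mid','wrist',[.521,-.235,.03],c)
COV2=[b+[0,0,.034] for b in COVER]
print('cover',fit([c],[m2],COV2,[.521,-.235,-.19]))
u=np.maximum(m,m2); print('union',fit([c],[u],CASE+COV2,[.521,-.235,-.19]))
cs=[read_camera(n) for n in('scene','side')]; 
for n,cc in zip(('scene','side'),cs):
    mm=getmask('weight_mid',n,[.63,-.02,.03],cc)
    for a in (.3,):
        print(n,[ (np.round(r[0],4),round(r[1],3)) for r in [min((fit([cc],[mm],[box(.046,.092,0,.055)],[.63,-.02,a]) for a in(.1,.4,-.2)),key=lambda r:r[1])]])
E
```

```text
[ 0.49  0.33 -0.2   1.92  0.08  0.9  -1.5 ]
13773.0 0.93
case (array([ 0.52116566, -0.23489149, -0.18883524]), np.float64(1.906356692314148))
cover (array([ 0.51909431, -0.23473938, -0.18941268]), np.float64(0.06438222527503967))
union (array([ 0.52116566, -0.23489149, -0.18883524]), np.float64(0.011043897829949856))
scene [(array([ 0.6293, -0.0182,  0.3726]), np.float64(0.183))]
side [(array([ 0.6316, -0.0207,  0.3304]), np.float64(0.06))]
```

Request:
move_arm([
  [1,-2.5,0],
  [2.4,-5.8,0],
  [3.8,-9.3,0],
  [5.2,-12.8,0],
  [6.7,-16.2,0],
], gripper=[1,1,1,1,1], twist=[-0.12,-0.24,-0.36,-0.48,-0.6])

```text
t: 16.27
eef_pos: [0.5868, -0.0815, 0.2477]
tool_rot: [-0.0, 0.977, 0.213, -0.0]
contact_force: [0.3, -0.7, -0.8]
gripper_width: 1.001
```

```bash
python3 go.py .63 -.02 .25 1.9
```

```text
t 16.27 pos [ 0.5868 -0.0815  0.2477] yaw 0.428 shift cm [ 6.48 -3.8  -0.23] twist -1.472 w 1.001 F [ 0.3 -0.7 -0.8]
```

Request:
move_arm([
  [2,-1.2,0],
  [4,-2.4,0],
  [5.5,-3.3,0],
  [6.5,-3.8,0],
  [6.5,-3.8,0],
], gripper=[1,1,1,1,1], twist=[-0.12,-0.24,-0.36,-0.48,-0.6])

```text
t: 16.68
eef_pos: [0.6311, -0.0184, 0.2476]
tool_rot: [-0.001, 0.87, 0.494, 0.001]
contact_force: [-0.1, 0.0, 0.2]
gripper_width: 0.999
```

Request:
move_arm([
  [0,0,0],
  [0,0,0],
  [0,0,0],
  [0,0,0],
  [0,0,0],
], gripper=[1,1,1,1,1], twist=[-0.12,-0.24,-0.36,-0.48,-0.6])

```text
t: 17.1
eef_pos: [0.6299, -0.0219, 0.2474]
tool_rot: [-0.0, 0.686, 0.727, -0.0]
contact_force: [0.8, -0.2, -0.3]
gripper_width: 0.998
```

Request:
move_arm([
  [0,0,0],
  [0,0,0],
  [0,0,0],
  [0,0,0],
  [0,0,0],
], gripper=[1,1,1,1,1], twist=[-0.12,-0.24,-0.27,-0.27,-0.27])

```text
t: 17.52
eef_pos: [0.6299, -0.022, 0.2475]
tool_rot: [-0.0, 0.585, 0.811, -0.0]
contact_force: [0.1, 0.3, -0.1]
gripper_width: 0.999
```

```bash
python3 go.py .63 -.02 .25 1.9;  python3 - <<'E'
from h import *
c=snap('wrist','w14.png'); print([(np.round(d['centre'],4),d['p']) for d in spot_point('weight_mid','wrist')])
m=getmask('weight_mid','wrist',[.63,-.02,.03],c); print(m.sum())
for a in(.1,.35,.6): print(fit([c],[m],[box(.046,.092,0,.055)],[.63,-.02,a]))
E
```

```text
t 17.52 pos [ 0.6299 -0.022   0.2475] yaw 1.891 shift cm [ 0.19  0.07 -0.25] twist -0.009 w 0.999 F [ 0.1  0.3 -0.1]
[(array([0.5172, 0.0567, 0.0202]), 0.96), (array([ 0.6296, -0.0226,  0.0289]), 0.89)]
6682.0
(array([ 0.63087468, -0.01895829,  0.2970281 ]), np.float64(0.022280005738139153))
(array([ 0.63095502, -0.0193762 ,  0.29748505]), np.float64(0.022064875811338425))
(array([ 0.63088168, -0.0189199 ,  0.2964802 ]), np.float64(0.022280005738139153))
```

View pics/w14.png

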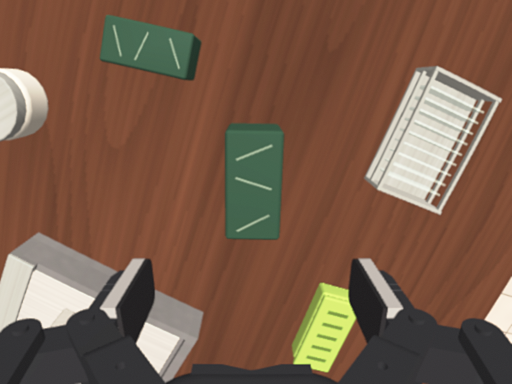

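```bash
python3 go.py .631 -.019 .087 1.868
```

```text
t 17.67 pos [ 0.6299 -0.0218  0.2477] yaw 1.892 shift cm [ 0.23  0.19 16.07] twist 0.024 w 1.002 F [ 0.4  0.4 -0.1]
```

Request:
move_arm([
  [0.2,0.2,4],
  [0.2,0.2,8],
  [0.2,0.2,12],
  [0.2,0.2,15],
  [0.2,0.2,16],
], gripper=[1,1,1,1,1], twist=[0.024,0.024,0.024,0.024,0.024])

```text
t: 18.08
eef_pos: [0.6283, -0.0197, 0.0829]
tool_rot: [-0.003, 0.594, 0.804, -0.002]
contact_force: [-0.3, 0.6, -0.1]
gripper_width: 0.999
```

Request:
move_arm([
  [0,0,0],
  [0,0,0],
  [0,0,0],
  [0,0,0],
  [0,0,0],
], gripper=[1,0,0,0,0], twist=[0,0,0,0,0], squeeze=60)

```text
t: 18.5
eef_pos: [0.632, -0.0194, 0.0902]
tool_rot: [0.001, 0.594, 0.804, 0.0]
contact_force: [-4.6, -0.9, 5.6]
gripper_width: 0.533
```

Request:
move_arm([
  [0,0,0],
  [0,0,0],
  [0,0,-2],
  [0,0,-5],
  [0,0,-9],
], gripper=[0,0,0,0,0], twist=[0,0,0,0,0])

```text
t: 18.92
eef_pos: [0.6287, -0.02, 0.1762]
tool_rot: [-0.003, 0.594, 0.804, -0.002]
contact_force: [1.1, -1.2, -6.6]
gripper_width: 0.532
```

```bash
python3 go.py .560 -.243 .20 1.382;  python3 - <<'E'
from h import *
snap('wrist','w15.png')
E
```

```text
t 18.92 pos [ 0.6287 -0.02    0.1762] yaw 1.869 shift cm [-19.3  -13.13  -2.33] twist 0.487 w 0.532 F [ 1.1 -1.2 -6.6]
```

View pics/w15.png

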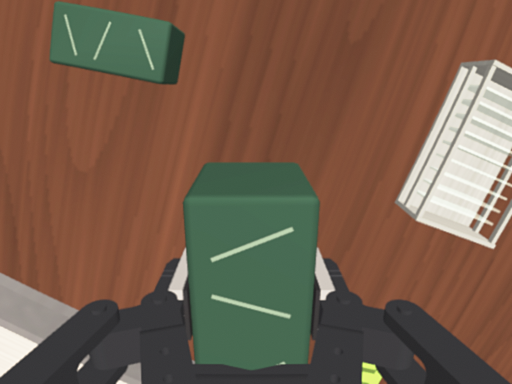

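Request:
move_arm([
  [-1.8,-1.2,-0.6],
  [-4.8,-3.2,-1.5],
  [-8,-5.4,-2.3],
  [-11,-7.5,-2.3],
  [-14,-9.5,-2.3],
], gripper=[0,0,0,0,0], twist=[0.1,0.2,0.3,0.4,0.487])

```text
t: 19.38
eef_pos: [0.5803, -0.1829, 0.2018]
tool_rot: [0.001, 0.772, 0.635, -0.0]
contact_force: [0.9, -0.0, -7.7]
gripper_width: 0.529
```

```bash
python3 go.py .5585 -.242 .18 1.382
```

```text
t 19.38 pos [ 0.5803 -0.1829  0.2018] yaw 1.377 shift cm [-6.22 -1.    2.18] twist -0.005 w 0.529 F [ 0.9 -0.  -7.7]
```

Request:
move_arm([
  [-2.5,-0.4,0],
  [-5,-0.8,0.5],
  [-6.2,-1,1.2],
  [-6.2,-1,2.2],
  [-6.2,-1,2.2],
], gripper=[0,0,0,0,0], twist=[-0.005,-0.005,-0.005,-0.005,-0.005])

```text
t: 19.8
eef_pos: [0.5582, -0.24, 0.1766]
tool_rot: [-0.002, 0.77, 0.639, -0.001]
contact_force: [-0.2, 0.9, -8.1]
gripper_width: 0.532
```

Request:
move_arm([
  [0,0,0],
  [0,0,0],
], gripper=[0,0], twist=[0,0])

```text
t: 19.97
eef_pos: [0.5608, -0.2379, 0.1791]
tool_rot: [-0.0, 0.768, 0.64, 0.001]
contact_force: [-0.6, -0.2, -7.0]
gripper_width: 0.53
```

```bash
python3 go.py .5585 -.242 .138 1.382;  python3 - <<'E'
from h import *
snap('wrist','w16.png');snap('side','s16.png')
a=cv2.imread('pics/s16.png')[110:200,240:350];b=cv2.imread('pics/w16.png')
cv2.imwrite('pics/c16.png',np.hstack([cv2.resize(a,(400,327))[:327],cv2.resize(b,(400,327))]))
E
```

```text
t 19.97 pos [ 0.5608 -0.2379  0.1791] yaw 1.390 shift cm [-0.46 -0.16  4.11] twist 0.008 w 0.530 F [-0.6 -0.2 -7. ]
```

View pics/c16.png

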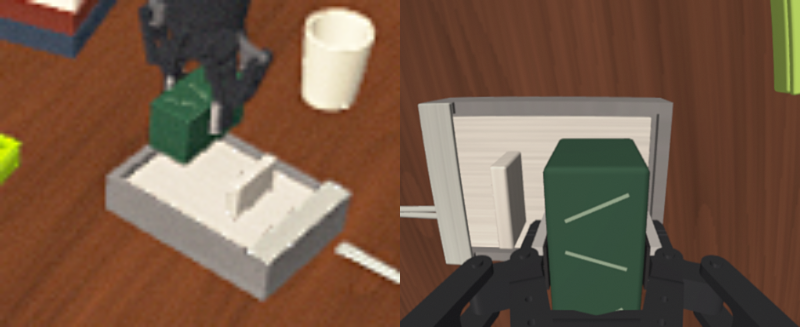

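Request:
move_arm([
  [-0.2,-0.1,1],
  [-0.5,-0.2,2.2],
  [-0.5,-0.2,3.4],
  [-0.5,-0.2,4.2],
  [-0.5,-0.2,4.6],
], gripper=[0,0,0,0,0], twist=[0.008,0.008,0.008,0.008,0.008])

```text
t: 20.48
eef_pos: [0.5559, -0.2443, 0.1304]
tool_rot: [-0.002, 0.772, 0.636, -0.001]
contact_force: [-0.1, 0.8, -1.1]
gripper_width: 0.533
```

Request:
move_arm([
  [0,0,0.1],
  [0,0,0.2],
  [0,0,0.3],
  [0,0,0.4],
  [0,0,0.4],
], gripper=[0,0,0,0,0], twist=[0,0,0,0,0])

```text
t: 20.9
eef_pos: [0.5575, -0.2443, 0.1302]
tool_rot: [0.0, 0.772, 0.636, 0.0]
contact_force: [-4.6, 2.3, 3.7]
gripper_width: 0.533
```

```bash
python3 go.py .5585 -.242 .128 1.382
```

```text
t 20.90 pos [ 0.5575 -0.2443  0.1302] yaw 1.379 shift cm [0.25 0.05 0.22] twist -0.003 w 0.533 F [-4.6  2.3  3.7]
```

Request:
move_arm([
  [0,0,0.1],
  [0,0,0.1],
  [0,0,0.1],
  [0,0,0],
  [0,0,0],
], gripper=[0,0,0.72,0.72,0.72], twist=[0,0,0,0,0])

```text
t: 21.32
eef_pos: [0.5582, -0.2449, 0.1298]
tool_rot: [0.001, 0.772, 0.636, 0.001]
contact_force: [0.8, -0.0, 0.1]
gripper_width: 0.72
```

```bash
python3 go.py .5585 -.242 .128 1.382; python3 - <<'E'
from h import *
snap('wrist','w17.png');snap('side','s17.png')
a=cv2.imread('pics/s17.png')[110:200,240:350];b=cv2.imread('pics/w17.png')
cv2.imwrite('pics/c17.png',np.hstack([cv2.resize(a,(400,327))[:327],cv2.resize(b,(400,327))]))
E
```

```text
t 21.32 pos [ 0.5582 -0.2449  0.1298] yaw 1.379 shift cm [ 0.29 -0.02  0.18] twist -0.003 w 0.720 F [ 0.8 -0.   0.1]
```

View pics/c17.png

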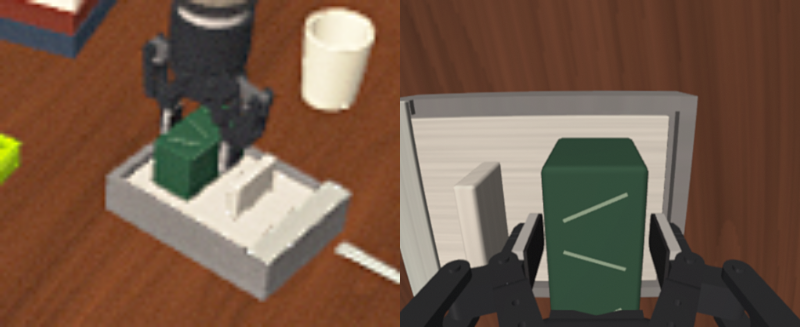

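The block stands free between the open fingers, centred in the gap, so I'll retreat straight up.

Request:
move_arm([
  [0,0,-1],
  [0,0,-3],
  [0,0,-6],
  [0,0,-9],
  [0,0,-13],
], gripper=[0.72,0.72,0.72,0.72,0.72], twist=[0,0,0,0,0])

```text
t: 21.83
eef_pos: [0.5561, -0.2442, 0.259]
tool_rot: [-0.001, 0.772, 0.636, -0.001]
contact_force: [-0.3, -0.8, -0.9]
gripper_width: 0.718
```

Request:
move_arm([
  [0,0,-1],
  [0,0,-1],
  [0,0,-1],
], gripper=[0.72,0.72,0.72], twist=[0,0,0])

```text
t: 22.08
eef_pos: [0.5574, -0.2447, 0.2699]
tool_rot: [0.001, 0.772, 0.636, 0.0]
contact_force: [-0.3, 0.1, -1.6]
gripper_width: 0.722
```

```bash
python3 go.py .5585 -.242 .128 1.382; python3 - <<'E'
from h import *
c=snap('wrist','w18.png');cd=snap('side','s18.png')
a=cv2.imread('pics/s18.png')[110:200,240:350];b=cv2.imread('pics/w18.png')
cv2.imwrite('pics/c18.png',np.hstack([cv2.resize(a,(400,327))[:327],cv2.resize(b,(400,327))]))
W=[box(.046,.092,.04,.095)]
for n,cc in(('wrist',c),('side',cd)):
    m=getmask('weight_mid',n,[.5585,-.242,.07],cc)
    r=fit([cc],[m],W,[.5585,-.242,-.19]); d=r[0][:2]-[.5212,-.2349]; C,S=np.cos(-.189),np.sin(-.189)
    print(n,r,'case xy',np.round([C*d[0]+S*d[1],-S*d[0]+C*d[1]],4))
for q in ['cover_mid','cover_bar','weight_mid','jar','cassette','rack','dish','pot','forceps']:
    print(q,[(np.round(d['centre'],3).tolist(),round(d['p'],2)) for d in spot_point(q,'side')[:3]])
E
```

```text
t 22.08 pos [ 0.5574 -0.2447  0.2699] yaw 1.379 shift cm [ 0.29  0.03 14.19] twist -0.003 w 0.722 F [-0.3  0.1 -1.6]
wrist (array([ 0.55741765, -0.24420189, -0.1878552 ]), np.float64(0.030541084706783295)) case xy [ 0.0373 -0.0023]
side (array([ 0.55720932, -0.24624225, -0.15069223]), np.float64(0.0841444656252861)) case xy [ 0.0375 -0.0044]
cover_mid [([0.521, -0.24, 0.037], 0.83)]
cover_bar [([0.495, -0.229, 0.06], 0.59)]
weight_mid [([0.707, 0.403, 0.035], 0.93), ([0.518, 0.057, 0.023], 0.76), ([0.56, -0.247, 0.071], 0.56)]
jar []
cassette [([0.758, -0.162, 0.002], 0.62)]
rack [([0.768, 0.056, -0.002], 0.97)]
dish [([0.538, 0.445, 0.003], 0.6)]
pot [([0.51, -0.475, -0.002], 0.64)]
forceps [([0.761, -0.158, 0.001], 0.6), ([0.341, -0.246, -0.001], 0.43)]
```

View pics/c18.png

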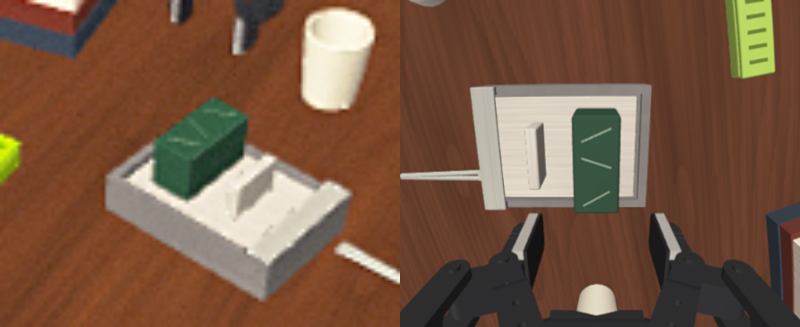

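Everything is seated and the robot is clear of it all.

```bash
python3 -c "
from station import *
print(hand_in())"
```

```text
the job is handed in; nothing more can be done
None
```

The slide case is closed, the middle-sized green block stands on the cover behind the grip bar, and I handed the job in at about 22 s of the 64 s allowed. No verdict is reported.

**What I did:**
- I gripped the bar by its ends, set the far end of the plate on the +x rim and slid the bar end under the lip. Then I lifted against the lip, which tilted the plate further, and levelled it down.
- The first time I levelled it, the far end caught on the +x rim with about 77 N at the wrist. I backed off, moved the plate about 6 mm towards the lip, and it then went in with 7 N.
- I then stood the 46 × 92 × 55 mm block on the bare part of the cover. Its measured outline told it apart from the larger and smaller look-alikes.

**Last checks:**
- **Cover:** the final wrist and side pictures show it inside all the rims, with its bar end under the lip. The pitch fit just before release read 0.003 rad.
- **Block:** it is upright at about (+37, −2) mm from the cavity centre in the wrist fit. The side fit gave (+37, −4) mm. The side fit also put the block's turn about the vertical axis 0.04 rad off, but that fit was poorer, and only tilt is judged.
- **Bystanders:** cassette, rack, dish, pot and forceps were found within a few mm of where they started. The jar was not found in the last picture; I did not work near it.

**Least certain:** the tilt while the end was under the lip. The image fit read about 0.04–0.05 rad during the slide and 0.051 rad at the lift, against the required 0.05. Contact with the lip (25 N pull) implies at least about 0.08 rad at the lift, so I took that step as met.

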